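# Unlock the sleeve board and set its cuff bar

### The arm

A 6-joint arm with a two-finger parallel gripper is mounted at the origin on the work surface; the furniture and walls round the work are solid. World frame = base frame: x ahead of the robot, y to its left, z up, the work surface at z = 0. Lengths are in m, angles in degrees, forces in N, time in s.
With the tool pointing down it reaches from about 0.325 to 0.775 m from the base axis. Payload 5.5 kg.
Tool frame: the origin (TCP) lies at the centre of the arm's flange, where the gripper is bolted on; the fingertips stand 182 mm ahead of it and the grasp point (between the pads) lies 163 mm ahead of it; z points along the fingers, y is the line along which they close (so a half turn about z gives the same grasp; the last joint's range is limited). The gripper opens to 88 mm and grips with 3 to 60 N. Pads are 20 mm wide; open, the fingers measure 115 mm over their backs; the gripper's body (75 mm by 178 mm) begins 61 mm behind the grasp point.
Start: joints at [-67.477, 5.22, 70.514, -0, 104.267, -3.249], TCP at [0.261, -0.54, 0.405] pointing down, gripper open.
Joint ranges: [-164.24, 164.24], [-49.07, 125.15], [9.68, 141.18], [-86.29, 266.29], [3.28, 154.24], [-151.56, 151.56]. Speed limits (degrees/s): [147.25, 147.25, 172.46, 180, 180, 180].

### API

Orientations are given as [roll, pitch, yaw] about the fixed x, y, z axes, in that order (R = Rz(yaw) Ry(pitch) Rx(roll)).
In Python, from station import r gives the robot as it stands. The module is installed in compiled form; this text tells all that it offers. Calls block until the motion is done:
- r.reach(position, orientation): joint-space move of the TCP to a pose.
- r.servo_line(position, rotation=None, speed=0.15): straight line of the TCP; rotation=None keeps the orientation; speed is the mean speed in m/s.
- r.move_joints(angles): joint-space move.
- r.let_go() and r.grab(squeeze=None): open the fingers fully, or close them until they stop; squeeze is the grip in N (None keeps the last).
- r.wait(seconds).
- r.inverse_kinematics(position, orientation): joint angles nearest the present ones, or None.
- r.sense(): the state.
- r.snapshot(name): name is "scene" or "top" or "wrist"; returns a dict with "frame" (420x560x3 uint8, red, green, blue), "fx", "fy", "cx", "cy" (pixels), "R" (3x3) and "t" (3): a world point X has camera coordinates R X + t. Camera axes: x right, y down, z forward; pixel columns grow to the right and rows downward; lengths in m; the calibration is good to about 2 mm. A picture is of the moment at which its call begins. There is no depth.
A pose or a line that the arm cannot do raises r.IKError and nothing moves.
- r.hand_in(): hands the job in; it is judged then, once.
The state is a dict: "clock": time; "joints": joint angles; "joint_vel": joint speeds; "joint_torque": joint torques, N m; "tcp_pos": TCP position; "orientation": TCP orientation; "contact_force": force on the tool from outside, world axes, zero at the start; "torque": the same for the moment, N m; "opening": finger opening in m; "gripper_force": force on a finger pad.
Only numpy, scipy, OpenCV 4.12 (cv2) and the standard library are available. Lean on these libraries where they do the work, as an engineer would, in place of code of your own. Each camera call takes 0.05 s, during which the arm holds its last target. There are 200 camera calls.

### The job

This heated sleeve-pressing board comes out of storage with its cuff bar locked, and heats only when its lock pin is parked on the switch. Draw the T-handled pin out of the slide and park it in the side notch of the clip on the board's right: push it gently past the spring plunger until it is home and holds the switch button in, with its collar resting on the clip. Then lift the slide's black knob, move the cuff bar up to the third notch from the bottom and let the pawl drop fully in, leaving the loose things round the board where they are.

Things in the scene. Friction and masses are not known exactly. Their poses are not given: they have to be found in the camera images.
- board: fixed board 300 x 310 mm, its face sloping 32 degrees, rising away from the robot. Origin on the face under the middle of the aluminium rail (44 wide, 8 thick, x = -125 to 145). Axes: x up the slope along the rail, y level to the left, z square out of the face, so leaning 32 degrees from vertical toward the robot. Pad 10 high at y = 50 to 143. Clip, slide, knob and pin stand square to the face.
- pin: loose steel lock pin, 100 mm long, about 0.12 kg. Origin: centre of its collar's underside; z along the shank toward the handle. Shank 12 mm diameter, z = -56 to 0; collar 24 mm diameter, z = 0 to 5; neck 14 mm; black T-handle bar 66 mm long along x, 16 mm across y, z = 26 to 44. Starts in the bore, collar on the slide, handle along the slope within 0.4 rad; slides and turns freely in the bore.
- bore (a point): start place of the pin's origin: centre of the bore's mouth on the slide's top face, 22.5 mm above the board's face at x = -70, y = 0. Axes as the board's. The bore, 14 mm diameter, goes through slide and rail; the pin's tip is out after 56 mm.
- clip: foot of a steel clip, screwed to the board right of the rail; axes as the board's, origin on the board's face. On it a jaw is bolted through slots, set 0 to 30 mm toward -y: how far is not given, see or feel it. The jaw's top plate (top at z = 62, 5 thick, x = -21 to 21) and one 21 lower have a side notch 14.5 wide along y, at x = 0, open to the rail (+y), mouth flared.
- notch (a point): origin of a home pin (shank at the notch's closed end, collar on the plate, pin square to it, tip 6 mm above the board) if the jaw is set 0; truly up to 30 mm from here toward -y. Fixed to the foot; axes as the board's; the flare ends at y = 28 mm. A ball-nosed spring plunger on the +x side, 12 mm below the plate's top, must be passed 14 to 5 mm before home, with 5 to 15 N toward -y.
- switch (a joint): how far (m) the heater's switch button at the closed end of the notch is pressed in by the parked shank: 0 free, about 0.002 to 0.003 with the pin home, where it stops solid and bears no more than 25 N. Its spring is weak, about 1 N; the plunger holds the pin against it.
- slide (a joint): travel (m) of the grey slide and its cuff bar up the rail: 0 in the lowest of four notches (start), 0.025, 0.050, 0.075 in the others. About 3 N of friction; stays where left. Blocked by the pin in its bore, and by the pawl (2 mm play each way) when down. Saddle 54 wide, from 25 below to 110 mm above the bore; cuff bar across its upper end reaching left over the pad, top 32 mm above the face.
- knob (a joint): lift (m) of the knob with its pawl, square out of the board: 0 when down in a notch, at most 0.016. The pawl, 36 mm left of the knob's axis, drops into the notches of a steel rack beside the rail (19 mm high) and clears its rounded ridges from 0.0125. A spring and its weight pull it down with 4 to 7 N.
- knob_head (a point): centre of the round black knob, 34 mm diameter and 22 mm high, 53 mm above the board's face when down and 68 mm up the slope from the bore at the start; moves with slide and lift. Axes as the board's.
- tissues: tissue box, 116 x 158 x 112 mm, loose bystander on the table, right of the board; origin at the centre of its underside.
- charger: white wall charger, 42 mm cube, loose bystander on the table, right of the board; origin at the centre of its underside.
- eraser: eraser with a green sleeve, 52 x 21 x 12 mm, loose bystander on the table, right of the board; origin at the centre of its underside.
Not all that is in view belongs to the job. What is shaped like the pin but purple is not meant.

How it is judged (in metres and radians):
On the way, in this order (a step that is already met when the one before it is completed fails the run):
1. the pin is drawn clear out of the bore, the slide still in its lowest notch (z of pin in the frame of bore above 0.056 m and value of joint slide below 0.005 m), for 0.1 s.
2. the pin is parked and let go: home in the clip's side notch, pressing the switch, collar on the plate, square to it (x of pin in the frame of clip between -0.004 and 0.004 m and y of pin in the frame of clip between -0.034 and 0.003 m and z of pin in the frame of clip between 0.058 and 0.066 m and value of joint switch above 0.0012 m and angle between the z axis of pin and the z axis of clip, either way round below 0.15 rad and contact force between the fingers and pin below 0.1 N and value of joint slide below 0.005 m), for 0.3 s.
At the end, for the whole second after the job is handed in: the pin is home in the notch behind the plunger (switch pressed over 1.2 mm), within 4 mm of the notch's middle, collar within 4 mm of the plate, within 0.15 rad of square, at rest; the slide is in the third notch (0.050 m within 4 mm), pawl down (lift under 3 mm); nothing is touched (x of pin in the frame of clip between -0.004 and 0.004 m and y of pin in the frame of clip between -0.034 and 0.003 m and z of pin in the frame of clip between 0.058 and 0.066 m and value of joint switch above 0.0012 m and angle between the z axis of pin and the z axis of clip, either way round below 0.15 rad and linear speed of pin below 0.02 m/s and value of joint slide between 0.046 and 0.054 m and value of joint knob below 0.003 m).
It fails at once if the switch is forced: pressed with over 25 N (contact force between pin and switch above 25 N).
It fails at once if the tissue box, the charger or the eraser is moved more than 30 mm (distance of any of tissues, charger, eraser from where it was at the start of the episode above 0.03 m).
It also fails if it takes over 58 s, if anything falls off the work surface, if the arm or the gripper's body presses on something with over 40 N, if the wrist force passes 120 N, or if a joint passes its speed limit or range.

## Working session

There is one attempt and no reset: what is moved stays moved. The work goes in short steps, each a Python script; the robot and the scene stay as the last script left them, time stands still between calls to the robot, and variables do not carry over. Pictures are saved under pics/ and viewed, at most 10 in all, crops included, and the job is handed in when it is done.

```bash
mkdir -p pics; python3 - <<'E'
from station import r
import cv2,pickle
d={}
for n in ("scene","top","wrist"):
    s=r.snapshot(n); d[n]=s; cv2.imwrite(f"pics/{n}0.png",s["frame"][:,:,::-1])
    print(n,s["fx"],s["cx"],s["cy"],s["R"],s["t"])
pickle.dump(d,open("s0.pkl","wb"))
a=cv2.imread("pics/scene0.png");cv2.imwrite("pics/scene0.png",cv2.resize(a,(800,600),interpolation=cv2.INTER_CUBIC))
a=cv2.imread("pics/top0.png");cv2.imwrite("pics/top0.png",cv2.resize(a,(800,600),interpolation=cv2.INTER_CUBIC))
print(r.sense())
E
```

```text
scene 469.9817001751159 282.1778659741392 208.78278835471318 [[-0.70863472 -0.70537566 -0.01679317]
 [-0.29514153  0.31795559 -0.90099707]
 [ 0.64088089 -0.63352144 -0.43350002]] [0.32506834 0.27473353 0.81253634]
top 541.2052995789256 276.5362846007278 217.40049656140738 [[-0.01184941 -0.99971792 -0.02058335]
 [-0.9965083   0.01350778 -0.0823938 ]
 [ 0.08264859  0.01953516 -0.99638727]] [-0.03979885  0.53608368  1.28742021]
wrist 343.5068132633621 277.0074774431009 210.32237562709375 [[ 4.34217180e-01 -9.00807952e-01 -6.88813743e-04]
 [-8.69493170e-01 -4.19322110e-01  2.61056689e-01]
 [-2.35450776e-01 -1.12756381e-01 -9.65323226e-01]] [-0.60005527 -0.03205677  0.38977113]
{'clock': 0.15, 'joints': array([-6.74771404e+01,  5.25335440e+00,  7.05645302e+01,  7.11056628e-04,
        1.04266957e+02, -3.24947930e+00]), 'joint_vel': array([ 0.07484196, -0.17656689, -0.17975724, -0.04335902, -0.10059362,
        0.10040189]), 'joint_torque': array([ 2.05110453e-03, -4.47044241e+01, -4.06907308e+01,  6.99093752e-02,
        2.74871662e-02, -1.43207776e-04]), 'tcp_pos': array([ 0.2608898 , -0.54036757,  0.4037796 ]), 'orientation': array([-1.79915334e+02, -5.49741737e-03,  2.57725096e+01]), 'contact_force': array([-0.40297417, -1.21477974,  0.1673645 ]), 'torque': array([-0.00833171, -0.00477823, -0.01739458]), 'gripper_force': 0.0, 'opening': 0.08791799604054049}
```

View pics/scene0.png

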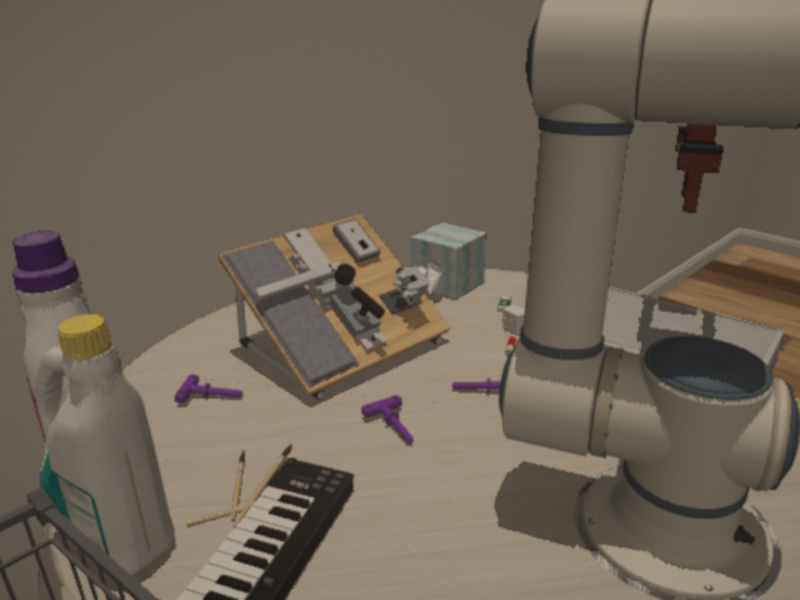

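View pics/top0.png

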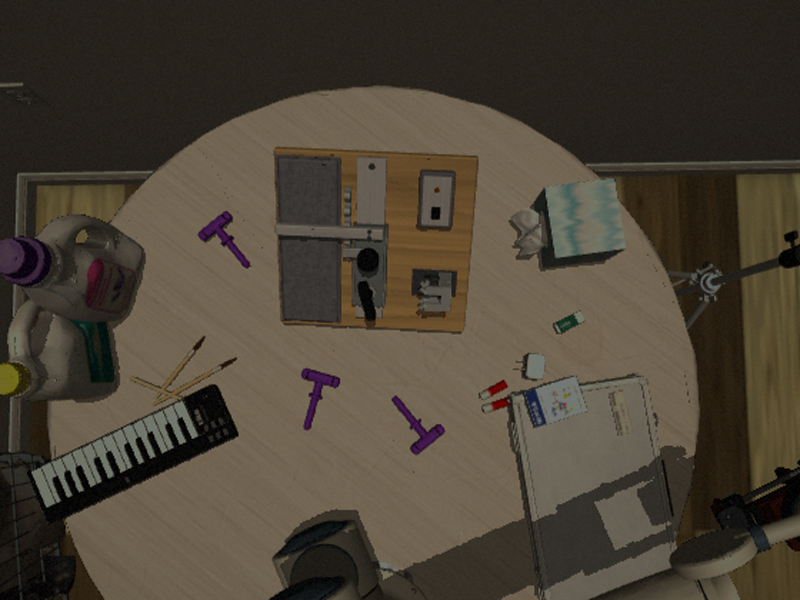

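```bash
python3 - <<'E'
import cv2,pickle
d=pickle.load(open("s0.pkl","rb"))
def crop(n,u,v,w,h,k,f):
    a=d[n]["frame"][v:v+h,u:u+w,::-1]
    a=cv2.convertScaleAbs(a,alpha=1.6,beta=10)
    a=cv2.resize(a,None,fx=k,fy=k,interpolation=cv2.INTER_CUBIC); cv2.imwrite(f,a)
crop("top",188,100,150,136,4.4,"pics/topc.png")
crop("scene",150,145,170,135,4.4,"pics/scenec.png")
E
```

```text
(no output)
```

View pics/topc.png

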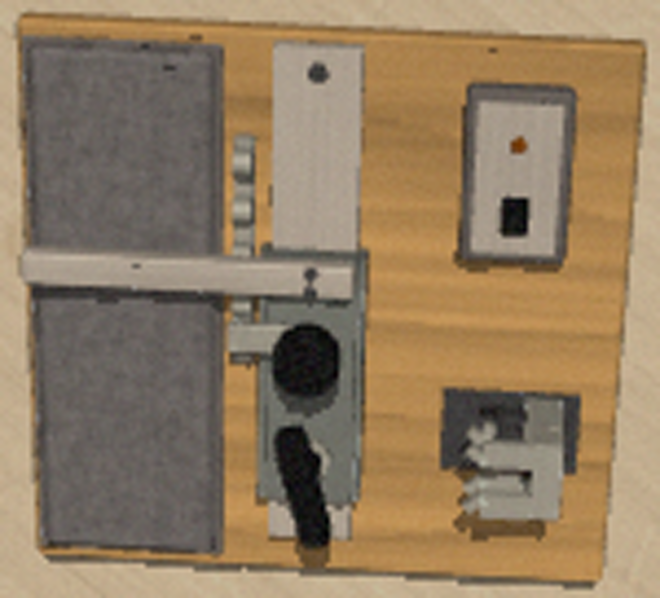

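View pics/scenec.png

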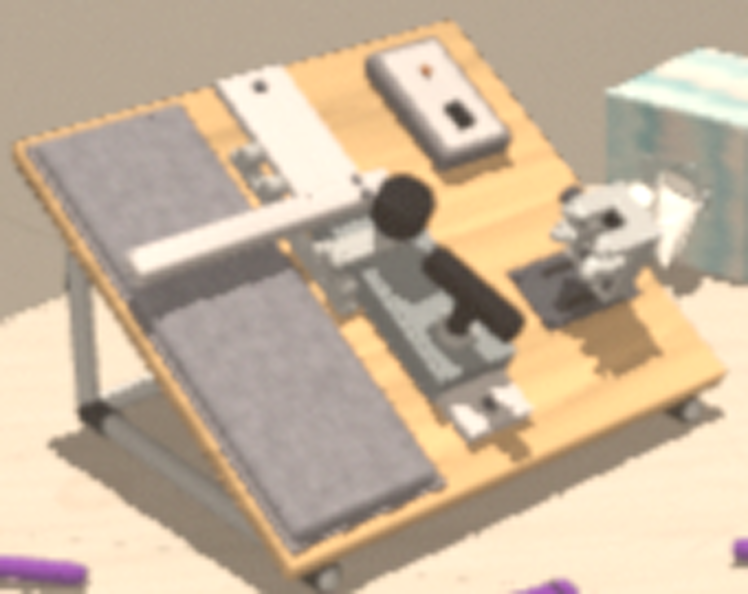

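```bash
cat > h.py <<'E'
import numpy as np,pickle
from scipy.optimize import least_squares
from scipy.spatial.transform import Rotation as Ro
def Rb(yaw): return Ro.from_euler('z',yaw).as_matrix()@Ro.from_euler('y',-np.radians(32)).as_matrix()
def proj(s,X):
    c=X@np.array(s["R"]).T+s["t"]; return np.c_[s["fx"]*c[:,0]/c[:,2]+s["cx"],s["fy"]*c[:,1]/c[:,2]+s["cy"]]
def ray(s,uv,P,O,z):  # pixel -> board coords at height z above face
    R=np.array(s["R"]);c=-R.T@s["t"];d=R.T@np.array([(uv[0]-s["cx"])/s["fx"],(uv[1]-s["cy"])/s["fy"],1])
    a=P.T@(c-O);b=P.T@d;return a+b*(z-a[2])/b[2]
def uc(u,v,o,k): return ((np.array([u,v])+.5)/k-.5)+o
E
python3 - <<'E'
from h import *
d=pickle.load(open("s0.pkl","rb"))
T=lambda u,v:uc(u,v,(188,100),4.4); S=lambda u,v:uc(u,v,(150,145),4.4)
obs=[("top",T(275,45),(.145,.022,.008)),("top",T(362,45),(.145,-.022,.008)),("top",T(269,538),(-.125,.022,.008)),("top",T(350,540),(-.125,-.022,.008)),
("scene",S(218,85),(.145,.022,.008)),("scene",S(290,66),(.145,-.022,.008)),("scene",S(530,408),(-.125,-.022,.008)),("scene",S(463,433),(-.125,.022,.008)),
("top",T(308,356),(-.002,0,.064)),("top",T(598,583),("lo",-.155,0)),("top",T(42,558),("lo",.155,0)),("top",T(22,15),("hi",.155,0)),("top",T(643,40),("hi",-.155,0)),
("scene",S(15,148),("hi",.155,0)),("scene",S(452,20),("hi",-.155,0)),("scene",S(722,372),("lo",-.155,0)),("scene",S(292,562),("lo",.155,0))]
def f(p):
    P=Rb(p[3]);o=[]
    for n,uv,X in obs:
        x={"lo":p[4],"hi":p[4]+.3}.get(X[0],X[0]); o+=list(proj(d[n],(P@np.array([x,X[1],X[2]])+p[:3])[None])[0]-uv)
    return np.array(o)
q=least_squares(f,[.55,0,.1,0,-.15],loss='soft_l1');print(q.x,np.round(q.fun.reshape(-1,2),1))
np.save("board.npy",q.x[:4])
P=Rb(q.x[3]);O=q.x[:3]
for nm,uv,z in [("handle hi",T(292,440),.0665),("handle lo",T(315,535),.0665),("plate UL",T(475,445),.062),("plate R up",T(565,445),.062),("plate R lo",T(562,518),.062),("notch end",T(530,482),.062),("foot UL",T(444,390),.002),("foot R",T(580,395),.002),("foot LR",T(576,472),.002)]:
    print(nm,np.round(ray(d["top"],uv,P,O,z)*1000,1))
E
```

```text
[ 0.63516297 -0.01235711  0.10525929 -0.06260227 -0.1501426 ] [[ 0.9 -0.5]
 [ 1.6  0.4]
 [ 1.1 -1.2]
 [ 1.1 -0.7]
 [-0.1 -0.7]
 [-2.3 -0.4]
 [ 0.8  0.2]
 [ 2.   0.7]
 [ 0.5  2.6]
 [-0.  -0.1]
 [-2.  -0.7]
 [-2.6  0.4]
 [-0.2  1. ]
 [-2.4 -1. ]
 [-1.3 -0.4]
 [ 0.7  0.4]
 [-0.9  2.8]]
handle hi [-41.    8.4  66.5]
handle lo [-94.2  -4.1  66.5]
plate UL [-41.  -83.4  62. ]
plate R up [ -38.6 -128.5   62. ]
plate R lo [ -79.8 -129.6   62. ]
notch end [ -60.3 -112.2   62. ]
foot UL [-38.6 -66.2   2. ]
foot R [ -37.8 -137.5    2. ]
foot LR [ -82.7 -138.4    2. ]
```

```bash
cat >> h.py <<'E'
import os
if os.path.exists("board.npy"):
    b=np.load("board.npy");O=b[:3];P=Rb(b[3])
def Rt(psi=0,P_=None): # tool x up slope, rotated psi about board z
    P_=P if P_ is None else P_
    return P_@Ro.from_euler('z',psi).as_matrix()@np.diag([1,-1,-1.])
def tcp(X,psi=0): # grasp point X in board frame -> tcp pos
    return O+P@np.array(X)+0.163*P[:,2]
def rpy(psi=0): return list(Ro.from_matrix(Rt(psi)).as_euler('xyz',degrees=True))
def toboard(s): # grasp point in board frame from the state
    R=Ro.from_euler('xyz',s["orientation"],degrees=True).as_matrix()
    return P.T@(s["tcp_pos"]+R[:,2]*.163-O)
E
python3 - <<'E'
from h import *
from station import r
import cv2
d=pickle.load(open("s0.pkl","rb"))["wrist"]
s=r.sense();R=Ro.from_euler('xyz',s["orientation"],degrees=True).as_matrix()
Rc=np.array(d["R"]);c=-Rc.T@d["t"]
print("cam in tool",R.T@(c-s["tcp_pos"]),"axes",(R.T@Rc.T).round(3))
for X in [(-.09,-.05,.21),(-.11,-.05,.24),(-.07,0,.12),(-.07,0,.055),(-.06,-.105,.16),(.05,0,.1)]:
    j=r.inverse_kinematics(list(tcp(X)),rpy()); print(X,tcp(X).round(3),j if j is None else np.round(j,1))
E
```

```text
cam in tool [0.07043044 0.0003441  0.01957544] axes [[-0.001 -0.965 -0.261]
 [ 1.    -0.001  0.001]
 [-0.001 -0.261  0.965]]
(-0.09, -0.05, 0.21) [ 0.359 -0.045  0.374] None
(-0.11, -0.05, 0.24) [ 0.326 -0.043  0.389] None
(-0.07, 0, 0.12) [0.426 0.001 0.308] [ -4.7 -38.3 118.4   0.6  67.9  88.8]
(-0.07, 0, 0.055) [ 0.461 -0.001  0.253] [ -4.6 -30.7 119.2   0.6  59.5  88.8]
(-0.06, -0.105, 0.16) [ 0.407 -0.103  0.347] [-22.9 -38.9 114.8  10.5  73.8  70.5]
(0.05, 0, 0.1) [ 0.538 -0.006  0.355] [ -4.4 -18.5 100.    0.5  66.4  89.1]
```

```bash
python3 - <<'E'
from h import *
from station import r
import cv2
r.reach(list(tcp((-.07,-.05,.15))),rpy()); r.wait(.3)
print(r.sense()["clock"],toboard(r.sense()))
s=r.snapshot("wrist");pickle.dump(s,open("w1.pkl","wb"))
a=cv2.convertScaleAbs(s["frame"][:,:,::-1],alpha=1.5,beta=8)
cv2.imwrite("pics/w1.png",cv2.resize(a,(800,600),interpolation=cv2.INTER_CUBIC))
E
```

```text
2.4083 [-0.06992661 -0.05034963  0.14995217]
```

View pics/w1.png

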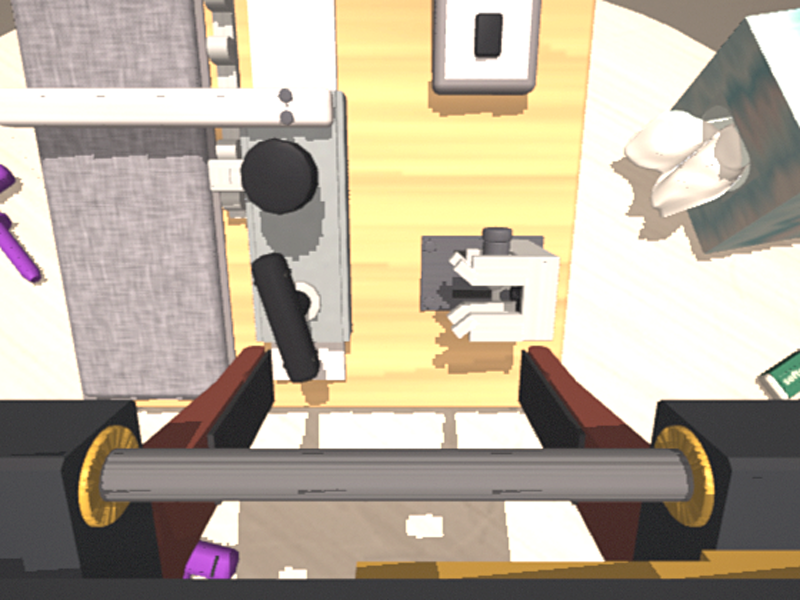

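```bash
python3 - <<'E'
import cv2,pickle
s=pickle.load(open("w1.pkl","rb"))
a=cv2.convertScaleAbs(s["frame"][70:270,160:410,::-1],alpha=1.0,beta=0)
cv2.imwrite("pics/w1c.png",cv2.resize(a,None,fx=3,fy=3,interpolation=cv2.INTER_CUBIC))
E
```

```text
(no output)
```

View pics/w1c.png

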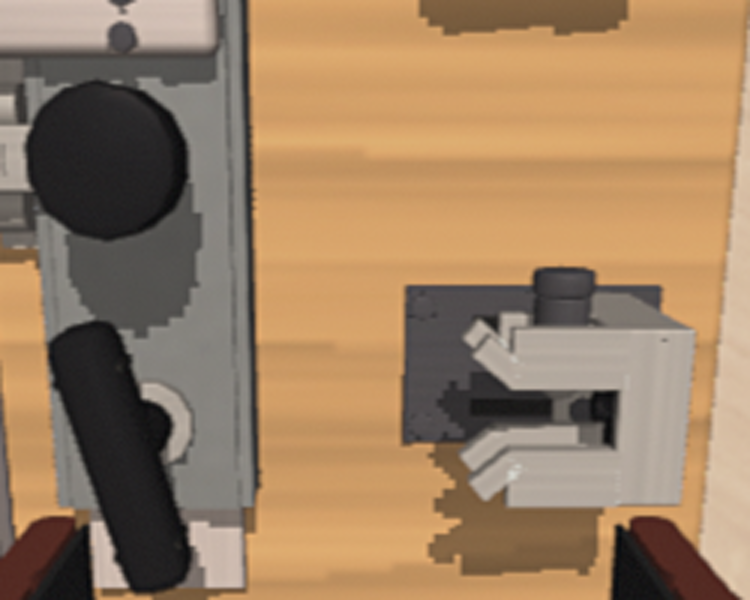

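```bash
python3 - <<'E'
from h import *
d=pickle.load(open("s0.pkl","rb"));d["w"]=pickle.load(open("w1.pkl","rb"))
T=lambda u,v:uc(u,v,(188,100),4.4); S=lambda u,v:uc(u,v,(150,145),4.4); W=lambda u,v:uc(u,v,(160,70),3.); V=lambda u,v:uc(u,v,(0,0),800/560)
N=None
obs=[("top",T(275,45),(.145,.022,.008)),("top",T(362,45),(.145,-.022,.008)),("top",T(269,538),(-.125,.022,.008)),("top",T(350,540),(-.125,-.022,.008)),
("scene",S(218,85),(.145,.022,.008)),("scene",S(290,66),(.145,-.022,.008)),("scene",S(530,408),(-.125,-.022,.008)),("scene",S(463,433),(-.125,.022,.008)),
("w",W(107,160),(-.002,0,.064)),("w",W(93,588),(-.125,.022,.008)),("w",W(246,588),(-.125,-.022,.008)),("w",W(57,506),(-.095,.027,.0225)),("w",W(252,506),(-.095,-.027,.0225)),
("w",V(232,398),("pl",.05,.01)),("w",V(83,397),("pl",.143,.01)),("w",V(193,-.5),(N,.05,.01)),("w",V(336,45),(N,-.022,.008)),("top",T(308,356),(-.002,0,.064)),
("top",T(598,583),("lo","r",0)),("top",T(42,558),("lo","l",0)),("top",T(22,15),("hi","l",0)),("top",T(643,40),("hi","r",0))]
def f(p):
    P=Rb(p[3]);o=[]
    sub={"pl":p[4],"lo":p[5],"hi":p[6],"l":p[7],"r":p[8]}
    for n,uv,X in obs:
        x,y,z=[sub.get(c,c) for c in X]
        if x is N: # edge: find x so the row matches, use column only
            x=ray(d[n],uv,P,p[:3],z)[0]
        e=proj(d[n],(P@np.array([x,y,z])+p[:3])[None])[0]-uv
        o+=list(e*(1 if n=="w" else .7*d["top"]["fx"]/541*1.0))
    return np.array(o)
q=least_squares(f,[.635,-.012,.105,-.06,-.14,-.15,.15,.15,-.15],loss='soft_l1');print(q.x.round(4));print([(o[0],*e) for o,e in zip(obs,np.round(q.fun.reshape(-1,2),1))])
np.save("board.npy",q.x[:4])
P=Rb(q.x[3]);O=q.x[:3]; w=d["w"]
for nm,uv,z in [("hUL",W(50,345),.062),("hUR",W(110,322),.062),("hLL",W(135,590),.062),("hLR",W(187,570),.062),("collar R",W(192,425),.0275),("plate UL",W(517,330),.062),("plate UR",W(693,328),.062),("plate LR",W(681,504),.062),("plate LL",W(507,506),.062),("notch U",W(615,388),.062),("notch D",W(615,449),.062),("notch U",W(520,388),.062),("notch D",W(520,449),.062),("end",W(618,420),.062),("foot UL",W(404,286),.002),("foot UR",W(662,286),.002),("foot LL",W(402,443),.002)]:
    print(nm,np.round(ray(w,uv,P,O,z)*1000,1))
E
```

```text
[ 0.6336 -0.0102  0.1069 -0.0662 -0.1375 -0.1492  0.1528  0.1471 -0.157 ]
[('top', np.float64(0.0), np.float64(0.0)), ('top', np.float64(0.5), np.float64(0.7)), ('top', np.float64(-0.0), np.float64(-0.4)), ('top', np.float64(0.0), np.float64(-0.0)), ('scene', np.float64(-0.3), np.float64(-0.7)), ('scene', np.float64(-1.7), np.float64(-0.5)), ('scene', np.float64(0.4), np.float64(0.2)), ('scene', np.float64(1.1), np.float64(0.5)), ('w', np.float64(-1.8), np.float64(0.7)), ('w', np.float64(1.4), np.float64(-1.1)), ('w', np.float64(-0.3), np.float64(-1.0)), ('w', np.float64(1.0), np.float64(0.0)), ('w', np.float64(1.1), np.float64(0.2)), ('w', np.float64(-1.0), np.float64(-0.2)), ('w', np.float64(-0.4), np.float64(0.3)), ('w', np.float64(0.1), np.float64(0.0)), ('w', np.float64(0.0), np.float64(0.0)), ('top', np.float64(-0.4), np.float64(2.3)), ('top', np.float64(-0.1), np.float64(0.4)), ('top', np.float64(0.0), np.float64(-0.4)), ('top', np.float64(0.0), np.float64(-0.4)), ('top', np.float64(0.1), np.float64(0.4))]
hUL [-42.2  14.6  62. ]
hUR [-36.9   0.7  62. ]
hLL [-102.2   -1.5   62. ]
hLR [-96.9 -14.2  62. ]
collar R [-70.3 -11.2  27.5]
plate UL [-38.5 -90.8  62. ]
plate UR [ -37.9 -130.4   62. ]
plate LR [ -79.9 -131.3   62. ]
plate LL [-80.5 -90.3  62. ]
notch U [ -51.8 -113.8   62. ]
notch D [ -66.4 -114.8   62. ]
notch U [-51.9 -92.1  62. ]
notch D [-66.4 -92.8  62. ]
end [ -59.4 -115.    62. ]
foot UL [-36.7 -68.2   2. ]
foot UR [ -36.5 -140.7    2. ]
foot LL [-82.6 -68.4   2. ]
```

```bash
cat >> h.py <<'E'
def F(s): return P.T@np.array(s["contact_force"])
E
python3 - <<'E'
from h import *
from station import r
g=.254
X=(-.0697,0,.12)
r.servo_line(list(tcp(X)),rpy(g),speed=.12)
r.servo_line(list(tcp((X[0],0,.0565))),speed=.06)
r.grab(35); s=r.sense(); print(s["clock"],s["opening"],s["gripper_force"],F(s),toboard(s))
z0=.0565
for dz in (.01,.03,.062,.072):
    r.servo_line(list(tcp((X[0],0,z0+dz))),speed=.06); s=r.sense(); print(s["clock"],s["opening"],F(s).round(2),toboard(s).round(4))
E
```

```text
5.4167 0.015952675174279698 34.98882472515106 [-0.5333147   0.84021313 -0.55889954] [-6.98723804e-02  3.92824628e-05  5.64020877e-02]
5.7333 0.015965674558404905 [-0.64  0.07 -1.19] [-0.0695 -0.0001  0.0671]
6.2167 0.015650648900964285 [-0.57 -0.64 -0.57] [-0.0694 -0.      0.087 ]
6.9 0.015778417942287168 [-1.06 -0.32 -1.96] [-0.0697 -0.      0.1186]
7.2167 0.01577742477511958 [-1.05 -1.03 -1.05] [-0.0692  0.      0.129 ]
```

```bash
python3 - <<'E'
from h import *
from station import r
import cv2
r.servo_line(list(tcp((-.0592,-.060,.1295))),rpy(0),speed=.08)
r.servo_line(list(tcp((-.0592,-.060,.0980))),speed=.06); r.wait(.2)
s=r.sense(); print(s["clock"],s["opening"],F(s).round(2),toboard(s).round(4))
s=r.snapshot("wrist");pickle.dump(s,open("w2.pkl","wb"))
cv2.imwrite("pics/w2c.png",cv2.resize(s["frame"][190:350,190:400,::-1],None,fx=3.7,fy=3.7,interpolation=cv2.INTER_CUBIC))
E
```

```text
9.0 0.016246737236299363 [-0.13 -0.5  -1.02] [-0.0587 -0.06    0.0985]
```

View pics/w2c.png

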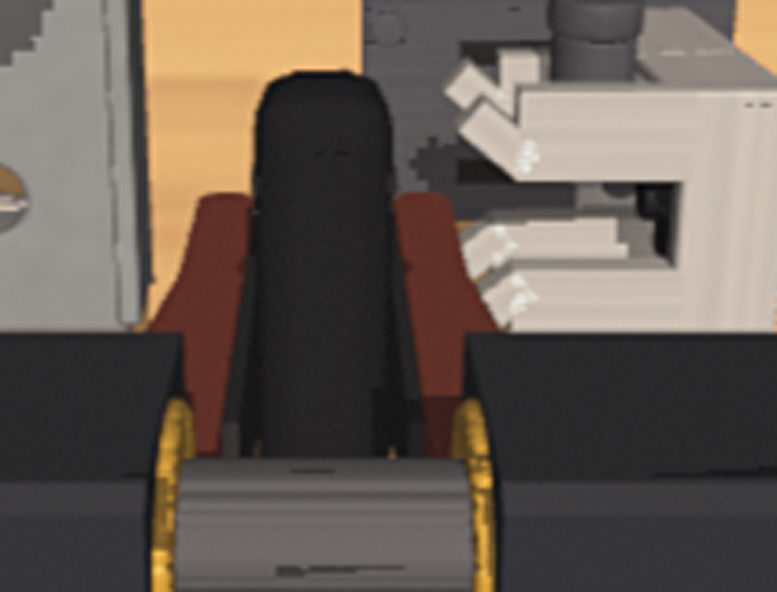

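```bash
python3 - <<'E'
from h import *
w=pickle.load(open("w2.pkl","rb"));W=lambda u,v:uc(u,v,(190,190),3.7)
for nm,uv,z in [("notch U",W(600,182),.062),("notch D",W(600,266),.062),("end",W(682,225),.062),("plate UL",W(520,88),.062),("bar end top",W(325,95),.1075),("bar end bottom-ish",W(325,72),.1),("flareU",W(460,128),.062),("flareD",W(480,290),.062)]:
    print(nm,(ray(w,uv,P,O,z)*1000).round(1))
E
```

```text
notch U [ -52.8 -102.6   62. ]
notch D [ -66.4 -103.4   62. ]
end [ -59.7 -115.5   62. ]
plate UL [-38.1 -90.   62. ]
bar end top [-26.2 -61.2 107.5]
bar end bottom-ish [-25.5 -61.2 100. ]
flareU [-44.2 -81.3  62. ]
flareD [-70.4 -85.1  62. ]
```

```bash
python3 - <<'E'
from h import *
from station import r
f0=F(r.sense())
def step(X,sp=.02):
    r.servo_line(list(tcp(X)),speed=sp); s=r.sense(); return s,F(s)-f0
x=-.0594
for y in np.arange(-.064,-.0871,-.003):
    s,f=step((x,y,.0985),.05); print(round(s["clock"],2),round(y,4),f.round(1))
    if abs(f).max()>8: break
else:
    z=.0985
    while z>.0935:
        z-=.0004; s,f=step((x,y,z)); 
        if f[2]>3.5: break
    print("contact",z,f.round(1),toboard(s).round(4),s["clock"])
E
```

```text
9.3 -0.064 [-1.4  0.5  0.1]
9.55 -0.067 [-0.5  0.9 -0.2]
9.8 -0.07 [ 0.2  1.6 -0.2]
10.05 -0.073 [0.1 0.8 0.7]
10.3 -0.076 [ 0.2  2.2 -0.2]
10.55 -0.079 [ 0.   1.1 -0.5]
10.8 -0.082 [-0.   1.3  0.5]
11.05 -0.085 [-0.3  1.5 -0.8]
contact 0.09530000000000002 [-2.2  1.9  5.1] [-0.0592 -0.085   0.0957] 13.05
```

```bash
python3 - <<'E'
from h import *
from station import r
z=.0959;x=-.0593
r.servo_line(list(tcp((x,-.085,z))),speed=.02); r.wait(.1); f0=F(r.sense())
y=-.085;peak=0;low=None;L=[]
while y>-.1125:
    y-=.0010 if y>-.092 else .0005
    r.servo_line(list(tcp((x,y,z))),speed=.02); s=r.sense(); f=F(s)-f0; L.append((round(y*1e3,1),*f.round(1)))
    peak=max(peak,f[1])
    if f[1]>17: print("high");break
    if y<-.097 and peak>3.5 and f[1]<peak-3: low=y if low is None else low
    if low and y<low-.002 and f[1]>7: print("stop");break
for l in L: print(*l)
print(s["clock"],toboard(s).round(4),s["opening"],s["gripper_force"],low)
E
```

```text
stop
-86.0 -0.0 -0.2 -1.3
-87.0 -0.1 -0.1 -0.2
-88.0 0.8 -0.4 -1.8
-89.0 -0.7 0.7 -1.8
-90.0 -0.3 0.2 -1.1
-91.0 -1.0 1.0 -0.7
-92.0 0.1 -0.3 -1.8
-92.5 0.0 -0.3 -1.4
-93.0 -0.1 0.1 -0.6
-93.5 0.1 0.7 -1.6
-94.0 -0.3 -0.0 -1.6
-94.5 0.0 -0.7 -0.6
-95.0 -0.2 1.0 -2.3
-95.5 -1.3 1.9 -1.2
-96.0 0.0 4.4 -1.3
-96.5 -0.7 5.3 0.1
-97.0 -2.1 6.6 -0.1
-97.5 -1.2 6.5 -0.5
-98.0 -1.9 7.3 0.5
-98.5 -1.6 7.1 0.8
-99.0 -2.8 7.8 1.1
-99.5 -1.5 7.8 0.5
-100.0 -1.7 7.9 0.4
-100.5 -1.9 6.3 0.8
-101.0 -2.6 6.3 0.9
-101.5 -1.8 6.1 0.8
-102.0 -3.2 5.6 1.2
-102.5 -2.4 5.3 0.9
-103.0 -2.4 5.7 1.0
-103.5 -3.3 4.4 0.7
-104.0 -1.6 4.4 0.4
-104.5 -3.1 2.8 -0.3
-105.0 -3.7 2.6 1.3
-105.5 -3.8 2.3 0.2
-106.0 -3.3 1.9 0.6
-106.5 -4.2 1.8 0.2
-107.0 -3.3 1.0 -0.9
-107.5 -3.9 0.6 -1.6
-108.0 -3.2 2.3 -1.1
-108.5 -4.4 3.2 -1.2
-109.0 -3.4 5.3 -1.4
-109.5 -3.3 5.1 -0.3
-110.0 -3.9 6.8 -0.8
-110.5 -3.1 7.9 -0.2
24.4 [-0.0593 -0.1088  0.0959] 0.015880621129787286 34.99837517738342 -0.10350000000000002
```

```bash
python3 - <<'E'
from h import *
from station import r
import cv2
r.servo_line(list(tcp((-.0593,-.1105,.0951))),speed=.02); s=r.sense(); print(F(s).round(1))
r.let_go(); r.wait(.4)
s=r.sense(); print(s["clock"],s["opening"],F(s).round(1))
r.servo_line(list(tcp((-.0593,-.1088,.15))),speed=.1)
r.servo_line(list(tcp((-.04,-.06,.15))),speed=.12)
s=r.snapshot("wrist");pickle.dump(s,open("w3.pkl","wb"))
cv2.imwrite("pics/w3.png",cv2.resize(s["frame"][60:300,150:450,::-1],None,fx=2.5,fy=2.5,interpolation=cv2.INTER_CUBIC))
print(r.sense()["clock"],toboard(r.sense()).round(4))
E
```

```text
[-7.   8.9  6.1]
26.2333 0.08748643810175631 [ 0.4  0.3 -0.3]
27.5667 [-0.0406 -0.0603  0.1494]
```

View pics/w3.png

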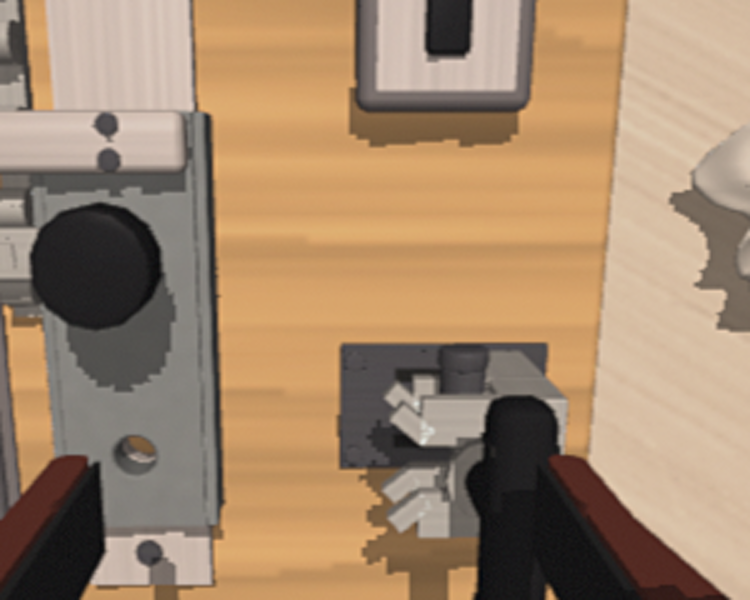

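```bash
python3 - <<'E'
from h import *
w=pickle.load(open("w3.pkl","rb"));W=lambda u,v:uc(u,v,(150,60),2.5)
for nm,uv,z in [("bar L",W(484,440),.097),("bar R",W(559,440),.097),("bar end",W(521,405),.1),("collar L",W(452,480),.067),("knob L",W(31,266),.058),("knob R",W(161,266),.058),("knob top",W(97,205),.064),("knob bot",W(97,328),.064),("bore",W(136,455),.0225)]:
    print(nm,(ray(w,uv,P,O,z)*1000).round(1))
E
```

```text
bar L [ -38.4 -100.9   97. ]
bar R [ -38.4 -119.    97. ]
bar end [ -28.6 -108.5  100. ]
collar L [-60.9 -98.6  67. ]
knob L [-1.7 17.9 58. ]
knob R [ -1.7 -17.7  58. ]
knob top [15.1 -2.8 64. ]
knob bot [-17.8  -0.6  64. ]
bore [-70.    0.2  22.5]
```

```bash
python3 - <<'E'
from h import *
from station import r
import cv2
K=np.array([-.0017,0,.063])
r.servo_line(list(tcp((K[0],0,.12))),speed=.12)
r.servo_line(list(tcp(K)),speed=.06); s=r.sense(); print(F(s).round(1)); f0=F(s)
r.grab(40); s=r.sense(); print(s["clock"],s["opening"],(F(s)-f0).round(1))
for dz in (.005,.010,.0142):
    r.servo_line(list(tcp(K+[0,0,dz])),speed=.03); s=r.sense(); print((F(s)-f0).round(1),toboard(s).round(4))
if s["opening"]>.03:
  for dx in (.01,.02,.03,.04,.05):
    r.servo_line(list(tcp(K+[dx,0,.0142])),speed=.05); s=r.sense(); f=F(s)-f0; print(s["clock"],f.round(1),toboard(s).round(4),s["opening"])
    if abs(f[0])>15: break
E
```

```text
[ 0.6 -0.  -0. ]
30.3417 0.0336426306940396 [-0.   5.6  0.7]
[ 1.5  5.4 -4.5] [-0.0018  0.0012  0.0676]
[ 1.9  5.2 -5. ] [-0.0018  0.0012  0.0725]
[ 2.   5.2 -6. ] [-0.0018  0.0011  0.0766]
31.6167 [-2.5  4.8 -6.2] [0.0057 0.0012 0.075 ] 0.03319154108907588
31.9667 [-3.9  5.1 -6. ] [0.0151 0.0012 0.0748] 0.033377491334036405
32.3167 [-3.2  5.6 -6.5] [0.0253 0.0012 0.0748] 0.03364884069651361
32.6667 [-4.7  5.5 -6.3] [0.0349 0.0012 0.0746] 0.033411013374998265
33.0167 [-3.5  5.3 -6.2] [0.0453 0.0013 0.0747] 0.03350491946488044
```

```bash
python3 - <<'E'
from h import *
from station import r
import cv2
K=np.array([-.0017,0,.063])
r.servo_line(list(tcp(K+[.0508,0,.0142])),speed=.02); r.wait(.3); s=r.sense(); print(toboard(s).round(4),F(s).round(1))
for dz in (.009,.004,0,-.0005):
    r.servo_line(list(tcp(K+[.0508,0,dz])),speed=.03); r.wait(.1); s=r.sense(); print(s["clock"],toboard(s).round(4),F(s).round(1))
E
```

```text
[0.0455 0.0013 0.0745] [-3.4  4.9 -6. ]
33.9917 [0.046  0.0013 0.0696] [-3.4  4.9 -5.8]
34.4083 [0.0462 0.0013 0.0648] [-2.3  5.5 -4.3]
34.7917 [0.0485 0.0013 0.063 ] [-2.9  5.6  2.2]
35.1417 [0.0486 0.0013 0.063 ] [-4.2  6.3  6.4]
```

```bash
python3 - <<'E'
from h import *
from station import r
import cv2
r.servo_line(list(tcp((.0491,0,.063))),speed=.03)
r.let_go(); r.wait(.2)
r.servo_line(list(tcp((.0486,0,.13))),speed=.1)
r.servo_line(list(tcp((-.03,-.05,.17))),speed=.15); r.wait(.2)
s=r.snapshot("wrist");pickle.dump(s,open("w4.pkl","wb"))
cv2.imwrite("pics/w4.png",cv2.resize(s["frame"][20:300,130:450,::-1],None,fx=2.1,fy=2.1,interpolation=cv2.INTER_CUBIC))
print(r.sense()["clock"])
E
```

```text
38.4417
```

View pics/w4.png

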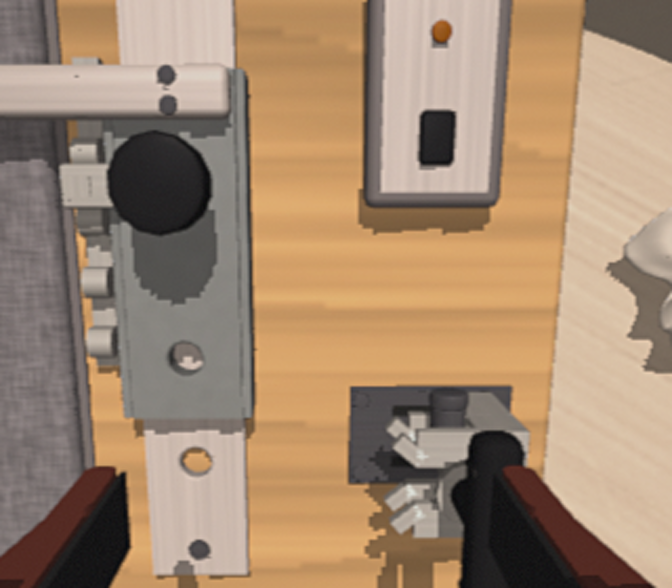

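```bash
python3 - <<'E'
from h import *
from station import r
w=pickle.load(open("w4.pkl","rb"));W=lambda u,v:uc(u,v,(130,20),2.1)
b=ray(w,W(187,357),P,O,.0225)*1000; k=ray(w,W(160,182),P,O,.064)*1000; print(b.round(1),k.round(1))
if abs(b[0]+20)<4: print(r.hand_in())
E
```

```text
[-19.   -0.3  22.5] [48.7 -1.1 64. ]
the job is handed in; nothing more can be done
None
```

The job is handed in at about 38 s of the 58 s allowed: the pin stands home and released in the clip's notch, the slide sits in the third notch (about 0.050 m) with the pawl down, and the loose things were not touched; the switch press itself I could only infer from the force rising against the stop after the plunger.

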